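Hand the running marker to the next vial

TASK

The instrument has finished the black-capped vial and the blue-capped one is next: first flip the paddle of the black-capped vial's stand over so that it lies flat with its white face up, then flip the paddle of the blue-capped vial's stand over so that it lies flat with its orange face up. Push the paddles over with the fingertips only, without pinching them, and leave the brown vial's paddle as it is, all vials standing in their cups and everything else on the bench where it is.

Things in the scene. Friction and masses are not known exactly. Their poses are not given: they have to be found in the camera images.
- stand_blue: Fixed grey marker stand of the clear glass vial with a blue cap; base plate 105 x 136 x 8 mm (x -70 to 35, y -68 to 68). Origin: its underside, straight below the pivot; x along the hinge line, away from the robot, y left, z up. Each rest: two 7 x 9 mm posts at y = +-53, x = +-21.5 mm (36 mm gap), tops 57 mm above the bench. A black cup (x = -53, y = 0; 32 mm wide, rim 26 mm above the bench) holds the vial.
- flag_blue (a joint): This stand's paddle, rad. 0: flat on the left rest (+y), white face up; 1.57: upright; 3.14: flat on the right rest (-y), orange up; both ends hard stops. Stiff (0.03 N m), stays where left. 50 mm wide, 6 thick, reaching 60 mm from the hinge line; on the other side a black tail, 36 mm wide, 6 thick, reaching 38 mm, free space below it to the base: pressing the tail down raises the paddle.
- pivot_blue (a point): Middle of this stand's hinge line, 60 mm above the bench (fixed on the stand). Two aluminium cheeks beside the paddle at x = +-30 mm, inner gap 54 mm, tops 70 mm above the bench. Under the lying paddle, between the two posts of its rest, 49 mm are free down to the base plate.
- edge_blue (a point): Middle of this paddle's outer edge (turns with it), half-way through its thickness, 60 mm from the hinge line. Its z axis is normal to the paddle, out of the white face.
- vial_blue_mid (a point): Centre of the loose clear glass vial with a blue cap, 22 mm diameter, 48 mm tall, standing in the cup of its stand, its top 59 mm above the bench.
- stand_black: Fixed grey marker stand of the clear glass vial with a black cap; base plate 105 x 136 x 8 mm (x -70 to 35, y -68 to 68). Origin: its underside, straight below the pivot; x along the hinge line, away from the robot, y left, z up. Each rest: two 7 x 9 mm posts at y = +-53, x = +-21.5 mm (36 mm gap), tops 57 mm above the bench. A black cup (x = -53, y = 0; 32 mm wide, rim 26 mm above the bench) holds the vial.
- flag_black (a joint): This stand's paddle, rad. 0: flat on the left rest (+y), white face up; 1.57: upright; 3.14: flat on the right rest (-y), orange up; both ends hard stops. Stiff (0.03 N m), stays where left. 50 mm wide, 6 thick, reaching 60 mm from the hinge line; on the other side a black tail, 36 mm wide, 6 thick, reaching 38 mm, free space below it to the base: pressing the tail down raises the paddle.
- pivot_black (a point): Middle of this stand's hinge line, 60 mm above the bench (fixed on the stand). Two aluminium cheeks beside the paddle at x = +-30 mm, inner gap 54 mm, tops 70 mm above the bench. Under the lying paddle, between the two posts of its rest, 49 mm are free down to the base plate.
- edge_black (a point): Middle of this paddle's outer edge (turns with it), half-way through its thickness, 60 mm from the hinge line. Its z axis is normal to the paddle, out of the white face.
- vial_black_mid (a point): Centre of the loose clear glass vial with a black cap, 22 mm diameter, 48 mm tall, standing in the cup of its stand, its top 59 mm above the bench.
- stand_amber: Fixed grey marker stand of the brown glass vial with a white cap; base plate 105 x 136 x 8 mm (x -70 to 35, y -68 to 68). Origin: its underside, straight below the pivot; x along the hinge line, away from the robot, y left, z up. Each rest: two 7 x 9 mm posts at y = +-53, x = +-21.5 mm (36 mm gap), tops 57 mm above the bench. A black cup (x = -53, y = 0; 32 mm wide, rim 26 mm above the bench) holds the vial.
- flag_amber (a joint): This stand's paddle, rad. 0: flat on the left rest (+y), white face up; 1.57: upright; 3.14: flat on the right rest (-y), orange up; both ends hard stops. Stiff (0.03 N m), stays where left. 50 mm wide, 6 thick, reaching 60 mm from the hinge line; on the other side a black tail, 36 mm wide, 6 thick, reaching 38 mm, free space below it to the base: pressing the tail down raises the paddle.
- pivot_amber (a point): Middle of this stand's hinge line, 60 mm above the bench (fixed on the stand). Two aluminium cheeks beside the paddle at x = +-30 mm, inner gap 54 mm, tops 70 mm above the bench. Under the lying paddle, between the two posts of its rest, 49 mm are free down to the base plate.
- edge_amber (a point): Middle of this paddle's outer edge (turns with it), half-way through its thickness, 60 mm from the hinge line. Its z axis is normal to the paddle, out of the white face.
- vial_amber_mid (a point): Centre of the loose brown glass vial with a white cap, 22 mm diameter, 48 mm tall, standing in the cup of its stand, its top 59 mm above the bench.
- amber_bottle: Bystander, loose: brown bottle with black cap, 58 mm diameter, 115 mm tall; origin at the centre of its underside.
- tape: Bystander, loose: roll of tape lying flat, 77 mm diameter, 19 mm tall; origin at the centre of its underside.
- small_bottle: Bystander, loose: small clear bottle with green cap, 42 mm diameter, 78 mm tall; origin at the centre of its underside.
Mind the look-alikes: they are no part of the job. There is more than one size of the part that bears vial_amber_mid; the job needs the smallest.

How it is judged (in metres and radians):
On the way, in this order (a step that is already met when the one before it is completed fails the run):
1. the black-capped vial's paddle lies flat, white face up, while the blue-capped vial's paddle has not been flipped yet (value of joint flag_black below 0.12 rad and value of joint flag_blue below 0.5 rad), for 0.2 s.
2. the blue-capped vial's paddle lies flat, orange face up (value of joint flag_blue above 3.02 rad), for 0.2 s.
At the end, for the whole second after the job is handed in: Within 0.12 rad (7 degrees) of flat: black-capped vial's paddle white face up, blue-capped vial's paddle orange face up, brown vial's paddle white face up as at the start; paddles at rest; all three vials upright within 10 mm of where they stood, the other loose things within 25 mm (value of joint each of flag_black, flag_amber below 0.12 rad and value of joint flag_blue above 3.02 rad and distance of each of vial_blue_mid, vial_black_mid, vial_amber_mid from where it was at the start of the episode below 0.01 m and angle between each of vial_blue_mid, vial_black_mid, vial_amber_mid's own z axis and vertical below 0.2 rad and distance of each of amber_bottle, tape, small_bottle from where it was at the start of the episode below 0.025 m and velocity of joint flag_blue between -0.05 and 0.05 rad/s and velocity of joint flag_black between -0.05 and 0.05 rad/s); the robot touches nothing.
It fails at once if a vial is lifted, carried or knocked out of its cup (distance of any of vial_blue_mid, vial_black_mid, vial_amber_mid from where it was at the start of the episode above 0.015 m or angle between any of vial_blue_mid, vial_black_mid, vial_amber_mid's own z axis and vertical above 0.3 rad).
It fails at once if the paddle of the brown vial is turned (value of joint flag_amber above 0.3 rad).
It fails at once if another thing on the bench is shifted (distance of any of amber_bottle, tape, small_bottle from where it was at the start of the episode above 0.025 m).
It fails at once if a paddle is pinched (over 2 N on both of its faces at once) ((contact force between the fingers and flag_blue_c4 above 2 N and contact force between the fingers and flag_blue_c5 above 2 N) or (contact force between the fingers and flag_black_c4 above 2 N and contact force between the fingers and flag_black_c5 above 2 N)).
It also fails if it takes over 58 s, if anything falls off the work surface, if the arm or the gripper's body presses on something with over 40 N, if the wrist force passes 120 N, or if a joint passes its speed limit or range.

ROBOT

A 6-joint arm with a two-finger parallel gripper is mounted at the origin on a cart in front of the work surface, level with it; the furniture and walls round the work are solid. World frame = base frame: x ahead of the robot, y to its left, z up, the work surface at z = 0. Lengths are in mm, angles in rad, forces in N, time in s.
With the tool pointing down it reaches from about 350 to 775 mm from the base axis. Payload 7.3 kg.
Tool frame: the origin (TCP) lies midway between the tips of the shut fingers; the grasp point (between the pads) lies 19 mm behind it; x points along the fingers, y is the direction in which the jaws open and shut, and the axes are right-handed (so a half turn about x gives the same grasp; the last joint's range is limited). The gripper opens to 92 mm and grips with 3 to 60 N. Pads are 19 mm wide; open, the fingers measure 130 mm over their backs; the gripper's body (75 mm by 190 mm) begins 47 mm behind the grasp point.
Start: joints at [-1.343, 0.342, 1.524, -0, 1.275, -0.146], TCP at [191.73, -488.758, 226.741] pointing down, gripper open.
Joint ranges: [-2.53, 2.53], [-0.77, 2.02], [0.04, 2.7], [-1, 4.14], [0.28, 2.66], [-3.11, 3.11]. Speed limits (rad/s): [2.57, 2.57, 3.14, 3.14, 3.14, 3.14].

INTERFACE

Orientations are given as [roll, pitch, yaw] about the fixed x, y, z axes, in that order (R = Rz(yaw) Ry(pitch) Rx(roll)).
In Python, from plant import bot gives the robot as it stands. The module is installed in compiled form; this text tells all that it offers.
- The arm moves only by the shell command python3 -m handwheel 'ROWS' [OPENING]. ROWS is JSON, a list that holds one entry, the list of rows, each a list of 4 numbers: the shift along the tool's x, y, z in cm, then the turn about the tool's x in rad. A call has 1 to 8 rows; each row shifts and turns the commanded pose from where the row before left it, along the tool's axes as they then stand; what a row does not reach is not made up. A row lasts 1/12 s, in which the tool goes at most 41.7 mm and 7.16 degrees, less where a joint would pass 70% of its speed; a pose out of reach is approached as far as the arm can. A call is refused whole if a number of a shift passes 4.17 or a number of a turn 0.125, either way. A call with a gripper value outside its range is refused whole. OPENING is the opening, from 0 (shut) to 1 (fully open), set as the call begins (- or left out, the last holds). The fingers move at their own pace and stop on an object; the grip force is fixed at half the most. Time passes only in rows, so rows that do not move let the fingers close. It gives the time, the measured TCP pose, the force and the opening at its end, in the units of the state.
- bot.get_obs(): the state, without advancing time (a new reading comes with each control period).
- bot.capture(name): name is "scene" or "top" or "wrist"; returns (picture, depth): 480x640x3 uint8, red, green, blue; 480x640 float32, mm along the optical axis (not along the pixel's ray), 0 where there is no reading.
- bot.camera_model(name): a dict with "fx", "fy", "cx", "cy" (pixels), "position" and "rotation" of the camera in the world. Camera axes: x right, y down, z forward; pixel columns grow to the right and rows downward; lengths in mm; the calibration is good to about 2 mm. The wrist camera is an equidistant fisheye: a pixel r from the principal point sees the ray r / f radians off the axis. A picture is of the moment at which its call begins: read the wrist's pose just before it. camera_model takes no time and is no camera call; for the wrist camera it gives the pose at the moment of the call.
- bot.close_job(): hands the job in, once; it reports no verdict.
Trained networks look in the newest picture that a camera, given by its name, has taken for a name from the list of things; names that differ only in an ending like _2 or _b are one class to them, and where a whole thing is asked for, a point or a joint stands for the part that bears it (a point fixed in the world has none). Each returns a list of dicts, best first, with "conf" (0 to 1); they miss things now and then, are a little off and sometimes report something else, mostly with a low value. They report only what shows in the picture. A call takes as long as a camera call. They do not tell look-alikes from the thing itself.
- bot.find_in(camera, label): "bbox" ([left, top, width, height] in pixels, round what is visible of it).
- bot.spot_point(camera, label): "point" ([column, row] in pixels: a listed point, or the origin of a listed thing).
The state is a dict: "time": time; "joint_positions": joint angles; "dq": joint speeds; "tau": joint torques, N m; "tool_pos": TCP position; "tcp_rot": TCP orientation; "contact_force": force on the tool from outside, world axes, zero at the start; "moment": the same for the moment, N m; "grip_width": finger opening in mm.
Only numpy, scipy, OpenCV 4.12 (cv2) and the standard library are available. Lean on these libraries where they do the work, as an engineer would, in place of code of your own. Each camera call takes 0.05 s, during which the arm holds its last target.

## Working session

There is one attempt and no reset: what is moved stays moved. The work goes in short steps, Python scripts to look and compute and a shell command to move; the robot and the scene stay as the last step left them, time stands still between calls to the robot, and variables do not carry over. Pictures are saved under pics/ and viewed, and the job is handed in when it is done.

```bash
mkdir -p pics; ls; python3 - <<'E'
from plant import bot
import cv2
o=bot.get_obs()
for k in o: print(k,o[k])
for c in ("scene","top","wrist"):
    p,d=bot.capture(c); cv2.imwrite(f"pics/{c}0.png",p[:,:,::-1]); 
    import numpy as np; np.save(f"{c}_d0.npy",d)
    m=bot.camera_model(c); print(c,m)
E
```

```text
pics
time 0.0
joint_positions [-1.34299411e+00  3.42713775e-01  1.52502776e+00  1.59197821e-06
  1.27534652e+00 -1.45968993e-01]
dq [ 0.00094538 -0.00060836  0.00057897 -0.00178761 -0.00154789 -0.00068844]
tau [-1.09617954e-04 -4.31239200e+01 -2.44225895e+01  7.18197436e-02
  5.60576341e-02 -1.19292654e-04]
tool_pos [ 191.63854972 -488.34810025  226.04583585]
tcp_rot [-1.71778331  1.56930092  1.79758009]
contact_force [-0.0753383   0.66282844 -0.39419719]
moment [ 0.00109196 -0.07299773  0.02782289]
grip_width 91.8745912656712
scene {'fx': 503.29157400089883, 'fy': 503.29157400089883, 'cx': 313.8321189437905, 'cy': 224.3557333009644, 'position': array([ 27.88705269, 908.39233649, 588.60601858]), 'rotation': array([-2.01954126, -0.01102238, -2.59632478])}
top {'fx': 604.9401253586, 'fy': 604.9401253586, 'cx': 317.51850626928444, 'cy': 240.29211696037945, 'position': array([ 226.014332  ,   11.05329276, 1751.18667513]), 'rotation': array([-2.93857148e+00, -1.44842469e-03, -1.63208141e+00])}
wrist {'fx': 371.64829954431775, 'fy': 371.64829954431775, 'cx': 319.92920662833865, 'cy': 242.9203613110027, 'position': array([ 268.02195761, -458.37833599,  384.50269649]), 'rotation': array([ 2.83416862e+00,  2.16664765e-04, -1.19710619e+00])}
```

View pics/scene0.png

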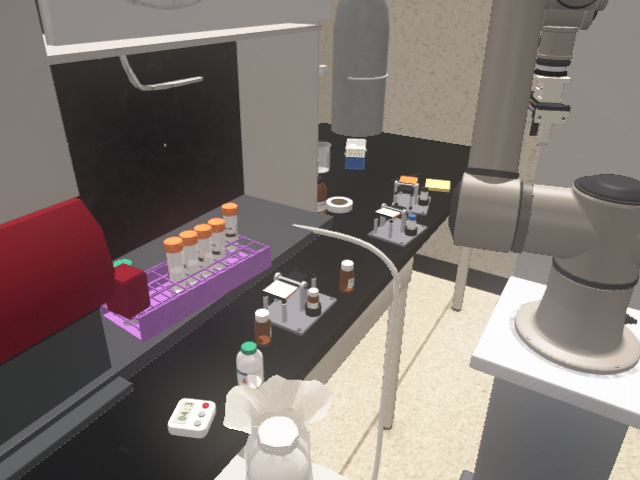

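View pics/top0.png

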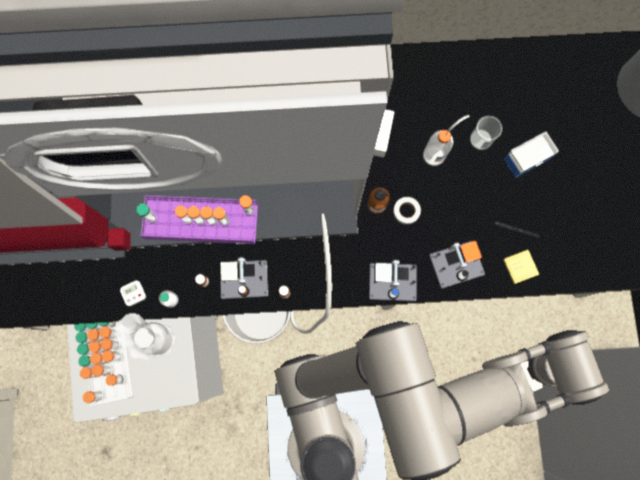

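View pics/wrist0.png

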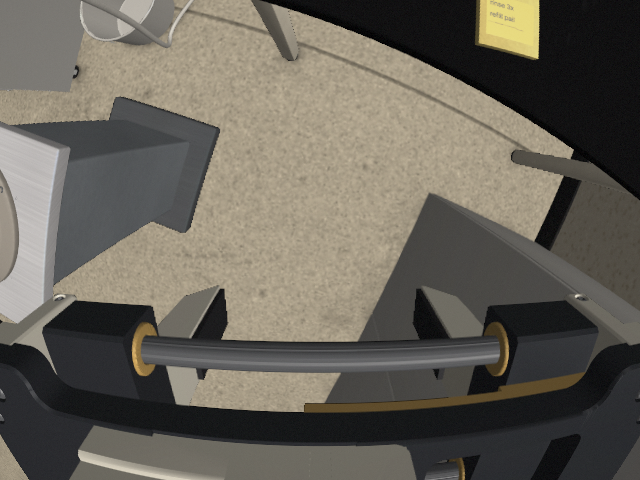

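```bash
cat > h.py <<'E'
from plant import bot
import cv2, numpy as np
from scipy.spatial.transform import Rotation as Ro
def cam(c):
    m=bot.camera_model(c); return m,Ro.from_euler('xyz',m['rotation']).as_matrix(),np.array(m['position'])
def at_z(c,uv,z,M=None):
    m,R,p=M or cam(c)
    r=R@np.array([(uv[0]-m['cx'])/m['fx'],(uv[1]-m['cy'])/m['fy'],1.])
    return p+r*(z-p[2])/r[2]
def dep(c,uv,d,M=None):
    m,R,p=M or cam(c)
    u,v=uv; z=d[int(round(v)),int(round(u))]
    return p+R@(z*np.array([(u-m['cx'])/m['fx'],(v-m['cy'])/m['fy'],1.]))
def proj(c,P,M=None):
    m,R,p=M or cam(c)
    q=R.T@(np.array(P)-p)
    if c=='wrist':
        th=np.arctan2(np.hypot(q[0],q[1]),q[2]);n=np.hypot(q[0],q[1])
        return m['cx']+m['fx']*th*q[0]/n, m['cy']+m['fy']*th*q[1]/n
    return m['cx']+m['fx']*q[0]/q[2], m['cy']+m['fy']*q[1]/q[2]
E
python3 - <<'E'
from h import *
hz=dict(pivot=60,edge=60,vial=35)
for s in ('blue','black','amber'):
    for n,z in ((f'pivot_{s}',60),(f'edge_{s}',60),(f'vial_{s}_mid',35),(f'stand_{s}',0)):
        for r in bot.spot_point('top',n)[:3]: print(n,np.round(r['point'],1),round(r['conf'],2),np.round(at_z('top',r['point'],z)))
d=np.load('top_d0.npy')
for n,z in (('amber_bottle',0),('tape',0),('small_bottle',0)):
    for r in bot.spot_point('top',n)[:2]: print(n,np.round(r['point'],1),round(r['conf'],2),np.round(at_z('top',r['point'],z)))
for uv in ((470,252),(448,258),(480,250),(385,272),(378,268),(440,262),(393,295),(229,271)): print(uv,np.round(dep('top',uv,d)))
p=cv2.imread('pics/top0.png')
cv2.imwrite('pics/topcrop.png',cv2.resize(p[220:320,350:550],None,fx=4,fy=4,interpolation=cv2.INTER_CUBIC))
print(bot.get_obs()['time'])
E
```

```text
pivot_blue [394.1 274.4] 0.66 [ 462. -222.   60.]
edge_blue [374.2 267.4] 0.95 [ 485. -168.   60.]
vial_blue_mid [394.8 292.9] 0.49 [ 413. -223.   35.]
vial_blue_mid [459.6 254.7] 0.38 [ 511. -419.   35.]
stand_blue [395.3 277.2] 0.65 [ 462. -233.    0.]
pivot_black [457.5 255.1] 0.74 [ 506. -407.   60.]
edge_black [479.6 249.3] 0.67 [ 519. -472.   60.]
edge_black [372.7 268.9] 0.47 [ 481. -163.   60.]
edge_black [391.8 272.7] 0.15 [ 467. -216.   60.]
vial_black_mid [462.4 272. ] 0.65 [ 461. -422.   35.]
stand_black [452.5 256.3] 0.71 [ 514. -407.    0.]
pivot_amber [242.7 273. ] 0.66 [492. 204.  60.]
edge_amber [219.5 271.9] 0.91 [499. 269.  60.]
vial_amber_mid [374.1 203.5] 0.7 [ 678. -185.   35.]
vial_amber_mid [218.2 272.8] 0.62 [501. 277.  35.]
vial_amber_mid [202.4 280.8] 0.57 [481. 322.  35.]
stand_amber [244.6 272.1] 0.8 [504. 205.   0.]
stand_amber [217.2 275.7] 0.4 [498. 285.   0.]
amber_bottle [378.5 205.7] 0.63 [ 680. -202.    0.]
tape [405.  208.4] 0.77 [ 667. -280.    0.]
small_bottle [171.2 299.8] 0.75 [436. 420.   0.]
(470, 252) [ 512. -443.   63.]
(448, 258) [ 501. -381.   54.]
(480, 250) [ 528. -490.   -1.]
(385, 272) [ 469. -196.   68.]
(378, 268) [ 481. -177.   71.]
(440, 262) [ 499. -368.    2.]
(393, 295) [ 406. -217.   43.]
(229, 271) [500. 242.  59.]
0.9
```

View pics/topcrop.png

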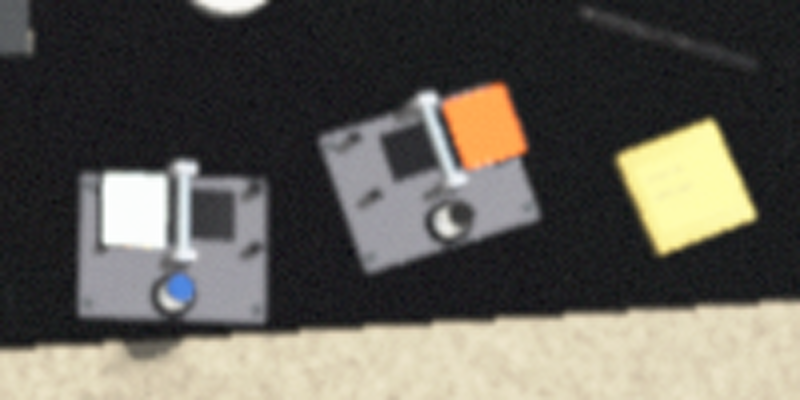

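```bash
python3 - <<'E'
from h import *
f=lambda a:(a[0]/4+350-0.4,a[1]/4+220-0.4)
M=cam('top')
for n,c,yz in (('blue',[(78,172),(268,178),(268,323),(78,317)],[(-1,1)]),('black',[(317,137),None,(540,215),(368,272)],None)):
    loc=[(35,68),(35,-68),(-70,-68),(-70,68)]
    A=[];B=[]
    for l,q in zip(loc,c):
        if q: A.append(l);B.append(at_z('top',f(q),8,M)[:2])
    A=np.array(A,float);B=np.array(B)
    a=A-A.mean(0);b=B-B.mean(0)
    th=np.arctan2((a[:,0]*b[:,1]-a[:,1]*b[:,0]).sum(),(a*b).sum())
    R=np.array([[np.cos(th),-np.sin(th)],[np.sin(th),np.cos(th)]])
    t=B.mean(0)-R@A.mean(0)
    print(n,'yaw',th,'org',t,'res',np.round(B-(A@R.T+t),1).tolist())
    G=lambda x,y,z:proj('top',(*(R@np.array([x,y])+t),z),M)
    print({k:np.round(G(*v),1).tolist() for k,v in dict(pivot=(0,0,60),vialtop=(-53,0,59),el=(0,60,60),er=(0,-60,60)).items()})
R=Ro.from_euler('xyz',bot.get_obs()['tcp_rot']).as_matrix();print(np.round(R,3))
d=np.load('top_d0.npy')
for uv in ((325,220),(327,250),(328,280),(325,305),(310,325),(380,80),(390,130)): print(uv,np.round(dep('top',uv,d)))
E
```

```text
blue yaw -0.0904718333868282 org [ 466.67657415 -225.76440938] res [[0.8, 1.5], [0.2, -1.1], [-0.7, -0.7], [-0.3, 0.3]]
{'pivot': [395.1, 272.7], 'vialtop': [395.0, 291.5], 'el': [373.9, 272.1], 'er': [416.4, 273.3]}
black yaw 0.254498685235477 org [ 507.09194698 -410.74833069] res [[-0.2, -0.4], [-0.1, 1.4], [0.3, -1.0]]
{'pivot': [458.8, 254.7], 'vialtop': [465.4, 272.3], 'el': [439.0, 261.2], 'er': [478.5, 248.3]}
[[ 0.     0.365 -0.931]
 [-0.    -0.931 -0.365]
 [-1.     0.     0.   ]]
(325, 220) [634. -38.  48.]
(327, 250) [545. -38.  53.]
(328, 280) [459. -35.  52.]
(325, 305) [394. -23.  -2.]
(310, 325) [ 388.   29. -762.]
(380, 80) [ 687. -124.  810.]
(390, 130) [ 922. -259.  -11.]
```

The lookalikes for each choice, by top-view pixel:

| Item | Pixel | Distinguishing feature | Role |
|---|---|---|---|
| Stand | (458,265) | black cap, orange face up, paddle on the right | flip first |
| Stand | (393,280) | blue cap, white face up, paddle on the left | flip second |
| Stand | (245,278) | brown vial, white cap | leave alone |
| Loose brown vials | (201,281), (285,291) | not in a stand | lookalikes, leave alone |

The crop confirms the black and blue cap colours. I'll move above the black stand with the fingers shut.

```bash
python3 -m handwheel '[[[0,0.17,-4.06,0],[0,0.17,-4.06,0],[0,0.17,-4.06,0],[0,0.17,-4.06,0],[0,0.17,-4.06,0],[0,0.17,-4.06,0],[0,0.17,-4.06,0],[0,0.17,-4.06,0]]]' 0
python3 -m handwheel '[[[0,0,0,-0.121],[0,0,0,-0.121],[0,0,0,-0.121],[0,0,0,-0.121],[0,0,0,-0.121],[0,0,0,-0.121],[0,0,0,-0.121],[0,0,0,-0.121]]]'
python3 -m handwheel '[[[0,0,0,-0.121],[0,0,0,-0.121],[0,0,0,-0.121],[0,0,0,-0.121],[0,0,0,0]]]'
```

```text
time: 1.57
tool_pos: [500.9, -381.8, 226.8]
tcp_rot: [1.638, 1.571, -1.13]
contact_force: [0.7, -0.7, -0.2]
grip_width: 42.9
time: 2.23
tool_pos: [499.1, -382.8, 226.6]
tcp_rot: [-1.761, 1.571, 2.728]
contact_force: [-0.3, -0.3, 0.0]
grip_width: 0.7
time: 2.65
tool_pos: [499.0, -382.8, 226.6]
tcp_rot: [-2.037, 1.571, 2.935]
contact_force: [-0.4, -0.2, 0.4]
grip_width: 0.3
```

```bash
cat >> h.py <<'E'
ST={'black':(507.1,-410.7,0.2545),'blue':(466.7,-225.8,-0.0905)}
def rel(s):
    x,y,a=ST[s];o=bot.get_obs();p=np.array(o['tool_pos'])
    R=Ro.from_euler('xyz',o['tcp_rot']).as_matrix()
    dx,dy=p[0]-x,p[1]-y
    print('t',round(o['time'],2),'stand xyz',np.round([np.cos(a)*dx+np.sin(a)*dy,-np.sin(a)*dx+np.cos(a)*dy,p[2]],1),'tool-y err',round(float((np.arctan2(R[1,1],R[0,1])-a+np.pi)%(2*np.pi)-np.pi),3),'F',np.round(o['contact_force'],1))
def snap(n,c):
    M=cam(c);p,d=bot.capture(c);cv2.imwrite(f'pics/{n}.png',p[:,:,::-1]);np.save(n+'_d.npy',d);return M,p,d
E
python3 - <<'E'
from h import *
rel('black'); M,p,d=snap('w1','wrist')
x,y,a=ST['black']
q=p[:,:,::-1].copy()
for l in ((0,0,60),(0,-60,63),(25,-60,63),(-25,-60,63),(0,38,63),(18,38,63),(-18,38,63),(-53,0,59),(35,68,8),(-70,68,8),(-70,-68,8)):
    w=(x+np.cos(a)*l[0]-np.sin(a)*l[1],y+np.sin(a)*l[0]+np.cos(a)*l[1],l[2])
    u=proj('wrist',w,M); cv2.drawMarker(q,(int(u[0]),int(u[1])),(0,255,0),0,10,1)
cv2.imwrite('pics/w1m.png',q)
E
```

```text
t 2.65 stand xyz [ -0.8  29.  226.6] tool-y err 0.005 F [-0.4 -0.2  0.4]
```

View pics/w1m.png

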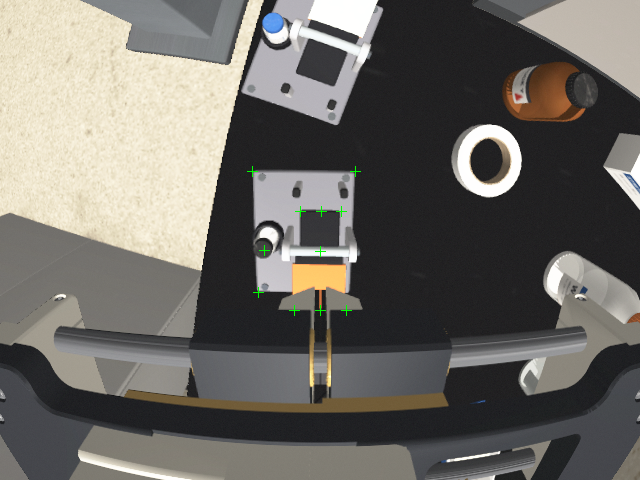

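The projected model points (pivot 320,252, tail corners about 301/341,211, vial 264,250) line up with the black stand. The tail is on the far-left side and the orange paddle sits under the fingers. I'll descend onto the tail.

```bash
python3 -m handwheel '[[[3.8,0,0,0],[3.8,0,0,0],[3.8,0,0,0],[2.5,0,0,0],[1.2,0,0,0],[0,0,0,0]]]'
python3 -m handwheel '[[[0.6,0,0,0],[0.6,0,0,0],[0.6,0,0,0],[0.6,0,0,0],[0.6,0,0,0],[0.5,0,0,0],[0,0,0,0]]]'
python3 - <<'E'
from h import *
rel('black'); M,p,d=snap('w2','wrist')
E
```

```text
time: 3.2
tool_pos: [497.8, -381.7, 72.8]
tcp_rot: [-2.59, 1.565, 2.375]
contact_force: [0.3, 0.5, 0.9]
grip_width: 0.5
time: 3.78
tool_pos: [498.5, -382.2, 39.5]
tcp_rot: [-2.626, 1.569, 2.341]
contact_force: [-0.1, -0.1, 0.1]
grip_width: 0.6
t 3.78 stand xyz [-1.1 29.8 39.5] tool-y err 0.0 F [-0.1 -0.1  0.1]
```

View pics/w2.png

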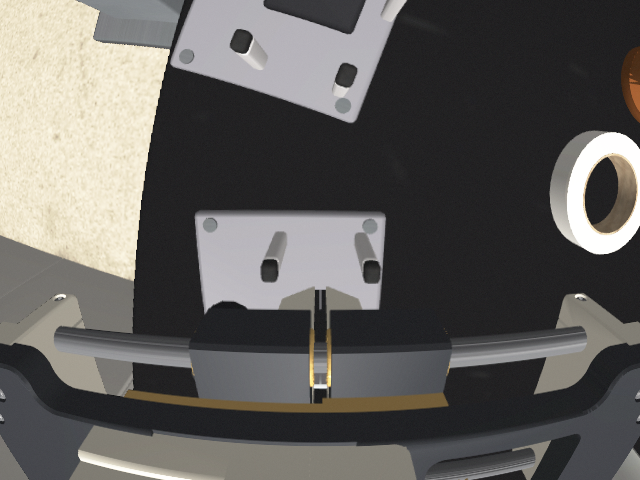

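```bash
python3 -m handwheel '[[[-3.5,0,0,0],[-3.5,0,0,0],[-3.5,0,0,0],[-1,0,0,0],[0,0,0,0]]]'
python3 - <<'E'
from h import *
rel('black'); M,p,d=snap('w3','wrist'); M,p,d=snap('s3','scene')
q=cv2.imread('pics/s3.png'); a=cv2.resize(q[160:250,350:470],(480,360),interpolation=cv2.INTER_CUBIC)
b=cv2.imread('pics/w3.png')[100:460,160:480]
cv2.imwrite('pics/c3.png',np.hstack([a,b]))
E
```

```text
time: 4.25
tool_pos: [500.4, -384.2, 159.7]
tcp_rot: [0.521, 1.563, -0.795]
contact_force: [0.4, -0.1, -1.1]
grip_width: 0.1
t 4.25 stand xyz [  0.2  27.4 159.7] tool-y err 0.001 F [ 0.4 -0.1 -1.1]
```

View pics/c3.png

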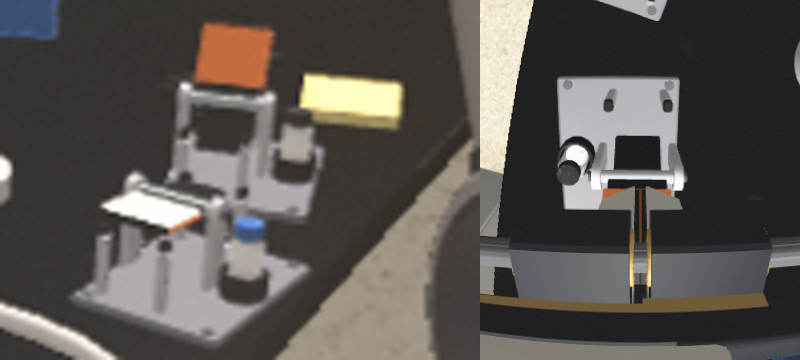

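In the left panel (scene crop), the black stand's paddle stands up at about (235,55). Next I'll go over to its right side and sweep left.

```bash
python3 -m handwheel '[[[0,0,3.4,0],[0,0,3.4,0],[0,0,3.4,0],[0,0,0,0],[2.6,0,0,0],[2.6,0,0,0],[2.6,0,0,0],[0,0,0,0]]]'
python3 -m handwheel '[[[0,0,-1.2,0],[0,0,-1.2,0],[0,0,-1.2,0],[0,0,-1.2,0],[0,0,-1.2,0],[0,0,-1.2,0],[0,0,-1.2,0],[0,0,-1.2,0]]]'
python3 - <<'E'
from h import *
rel('black')
E
```

```text
time: 5.02
tool_pos: [521.4, -477.7, 68.6]
tcp_rot: [-2.674, 1.556, 2.293]
contact_force: [-0.7, 1.2, -1.5]
grip_width: 0.3
time: 5.68
tool_pos: [500.3, -388.1, 78.0]
tcp_rot: [-0.662, 1.571, -1.978]
contact_force: [0.2, -0.9, 0.4]
grip_width: 0.5
t 5.68 stand xyz [-0.9 23.6 78. ] tool-y err 0.0 F [ 0.2 -0.9  0.4]
```

```bash
python3 -m handwheel '[[[0,0,-0.8,0],[0.3,0,-0.6,0],[0.5,0,0,0],[0.4,0,0,0],[0.3,0,0,0],[0,0,0,0],[0,0,0,0]]]'
python3 - <<'E'
from h import *
rel('black')
E
```

```text
time: 6.27
tool_pos: [497.0, -375.1, 63.1]
tcp_rot: [-2.986, 1.57, 1.981]
contact_force: [-1.2, 4.0, 9.3]
grip_width: 0.4
t 6.27 stand xyz [-0.8 37.  63.1] tool-y err 0.0 F [-1.2  4.   9.3]
```

```bash
python3 -m handwheel '[[[0.1,0,0,0],[0.1,0,0,0],[0,0,0,0]]]'
python3 -m handwheel '[[[-3,0,0,0],[-3.5,0,0,0],[-3.5,0,0,0],[0,0,0,0]]]'
python3 - <<'E'
from h import *
rel('black'); M,p,d=snap('w4','wrist'); M,p,d=snap('s4','scene'); 
print(bot.spot_point('scene','edge_black')[:2])
x,y,a=ST['black']
for l in ((0,58,60),(0,-58,60)):
    print(proj('scene',(x+np.cos(a)*l[0]-np.sin(a)*l[1],y+np.sin(a)*l[0]+np.cos(a)*l[1],l[2])))
q=cv2.imread('pics/s4.png'); a=cv2.resize(q[160:250,350:470],(480,360),interpolation=cv2.INTER_CUBIC)
b=cv2.imread('pics/w4.png')[100:460,160:480]
cv2.imwrite('pics/c4.png',np.hstack([a,b]))
E
```

```text
time: 6.52
tool_pos: [497.0, -375.1, 62.8]
tcp_rot: [1.735, 1.571, 0.419]
contact_force: [-5.5, 6.9, 18.2]
grip_width: 0.5
time: 6.85
tool_pos: [499.7, -378.1, 167.9]
tcp_rot: [0.534, 1.558, -0.782]
contact_force: [0.8, -0.9, 0.6]
grip_width: 0.6
t 6.85 stand xyz [  1.   33.5 167.9] tool-y err 0.0 F [ 0.8 -0.9  0.6]
[{'point': [400.8, 192.4], 'conf': 0.61}, {'point': [315.9, 217.6], 'conf': 0.18}]
(np.float64(403.0961682919953), np.float64(190.98091823125333))
(np.float64(408.2145672787762), np.float64(177.33616975726892))
```

View pics/c4.png

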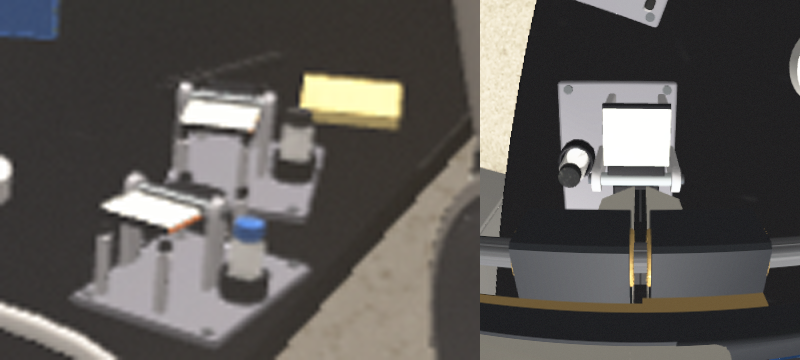

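The black stand's paddle now lies white face up (left panel about (220,115)), and pressing it further met a hard stop at 18 N. Next is the blue stand.

```bash
python3 -m handwheel '[[[0,-0.08,-3.2,0],[0,-0.08,-3.2,0],[0,-0.08,-3.2,0],[0,-0.08,-3.2,0],[0,0,0,0.115],[0,0,0,0.115],[0,0,0,0.115],[0,0,0,0]]]'
python3 - <<'E'
from h import *
rel('blue'); M,p,d=snap('w5','wrist')
x,y,a=ST['blue']
q=p[:,:,::-1].copy()
for l in ((0,0,60),(0,60,63),(25,60,63),(-25,60,63),(0,-38,63),(18,-38,63),(-18,-38,63),(-53,0,59),(35,68,8),(-70,68,8),(-70,-68,8)):
    w=(x+np.cos(a)*l[0]-np.sin(a)*l[1],y+np.sin(a)*l[0]+np.cos(a)*l[1],l[2])
    u=proj('wrist',w,M); cv2.drawMarker(q,(int(u[0]),int(u[1])),(0,255,0),0,10,1)
cv2.imwrite('pics/w5m.png',q)
E
```

```text
time: 7.67
tool_pos: [460.9, -251.4, 158.9]
tcp_rot: [-2.098, 1.567, 2.521]
contact_force: [0.2, 0.0, -0.5]
grip_width: 0.4
t 7.67 stand xyz [ -3.5 -26.  158.9] tool-y err -0.003 F [ 0.2  0.  -0.5]
```

View pics/w5m.png

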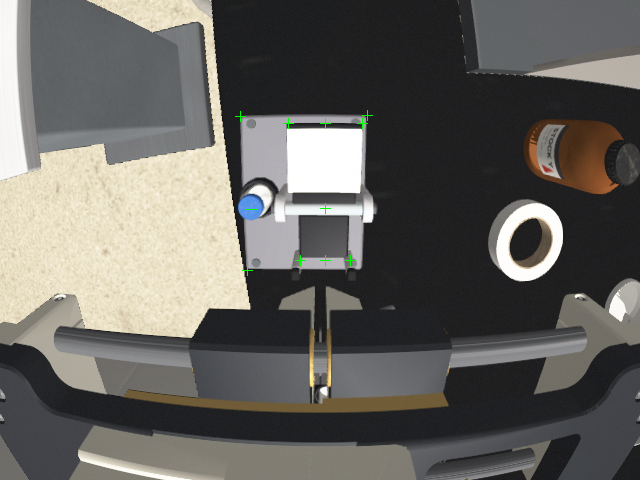

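The markers fit the blue stand (pivot 325,209, tail 325,255). Now I'll press its tail.

```bash
python3 -m handwheel '[[[2.5,0.3,0.3,0],[2.5,0,0,0],[2.5,0,0,0],[1.2,0,0,0],[0,0,0,0]]]'
python3 - <<'E'
from h import *
rel('blue')
E
python3 -m handwheel '[[[0.6,0,0,0],[0.6,0,0,0],[0.6,0,0,0],[0.6,0,0,0],[0.6,0,0,0],[0.2,0,0,0],[0,0,0,0]]]'
python3 - <<'E'
from h import *
rel('blue'); M,p,d=snap('w6','wrist')
E
```

```text
time: 8.13
tool_pos: [462.2, -254.0, 69.9]
tcp_rot: [-2.121, 1.563, 2.505]
contact_force: [-0.2, 0.5, -0.0]
grip_width: 0.6
t 8.13 stand xyz [ -1.9 -28.4  69.9] tool-y err 0.004 F [-0.2  0.5 -0. ]
time: 8.72
tool_pos: [464.2, -255.3, 41.3]
tcp_rot: [-1.721, 1.57, 2.901]
contact_force: [0.3, 0.0, -0.4]
grip_width: 0.3
t 8.72 stand xyz [  0.2 -29.6  41.3] tool-y err 0.001 F [ 0.3  0.  -0.4]
```

View pics/w6.png

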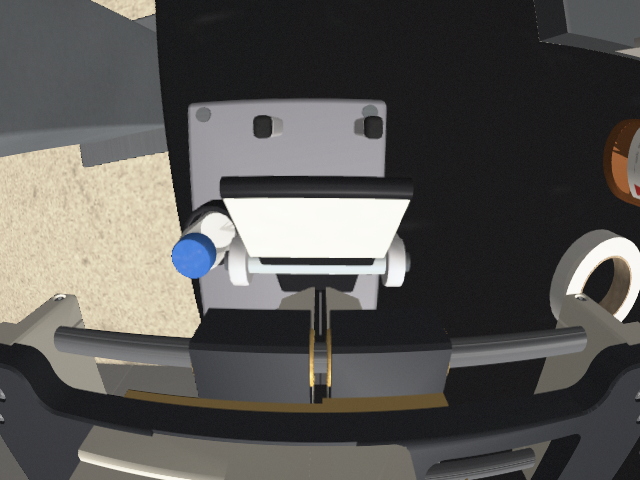

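The blue stand's paddle is raised (edge at about row 187) and the vial is upright. I'll go up and over to the left side, then sweep right.

```bash
python3 -m handwheel '[[[-3.8,0,0,0],[-3.8,0,0,0],[-3.8,0,0,0],[-1,0,0,0],[0,0,0,0]]]'
python3 -m handwheel '[[[0,0,-3.4,0],[0,0,-3.4,0],[0,0,-3.4,0],[0,0,0,0],[2.5,0,0,0],[2.5,0,0,0],[2.5,0,0,0],[0,0,0,0]]]'
python3 - <<'E'
from h import *
rel('blue'); M,p,d=snap('w7','wrist');
E
```

```text
time: 9.18
tool_pos: [466.0, -256.4, 169.5]
tcp_rot: [1.005, 1.563, -0.656]
contact_force: [0.6, -0.4, -0.1]
grip_width: 0.4
time: 9.85
tool_pos: [470.1, -152.3, 85.7]
tcp_rot: [-1.923, 1.561, 2.7]
contact_force: [-1.0, 0.7, -0.4]
grip_width: 0.8
t 9.85 stand xyz [-3.3 73.5 85.7] tool-y err 0.001 F [-1.   0.7 -0.4]
```

View pics/w7.png

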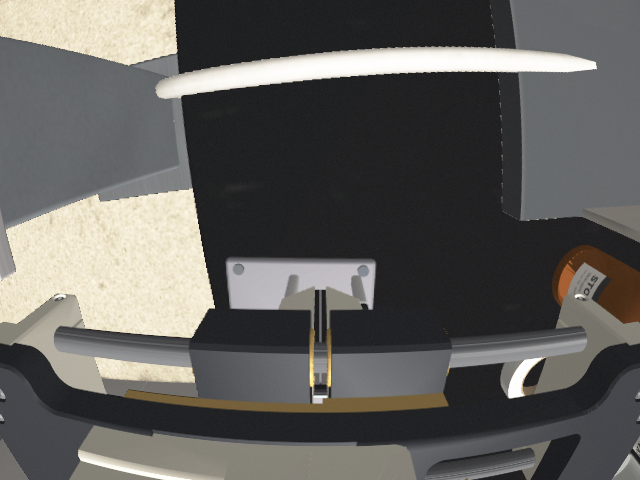

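```bash
python3 -m handwheel '[[[0.1,0,1.2,0],[0,0,1.2,0],[0,0,1.2,0],[0,0,1.2,0],[0,0,1.2,0],[0,0,1.2,0],[0,0,1.2,0],[0,0,1.2,0]]]'
python3 - <<'E'
from h import *
rel('blue')
E
```

```text
time: 10.57
tool_pos: [464.7, -250.8, 89.8]
tcp_rot: [0.214, 1.571, -1.448]
contact_force: [-0.3, 1.5, 0.3]
grip_width: 0.4
t 10.57 stand xyz [  0.2 -25.   89.8] tool-y err 0.0 F [-0.3  1.5  0.3]
```

```bash
python3 -m handwheel '[[[0.4,0,0.7,0],[0.6,0,0.6,0],[0.5,0,0,0],[0.4,0,0,0],[0.4,0,0,0],[0.2,0,0,0],[0,0,0,0]]]'
python3 - <<'E'
from h import *
rel('blue')
E
```

```text
time: 11.15
tool_pos: [463.5, -261.6, 64.0]
tcp_rot: [-2.106, 1.569, 2.518]
contact_force: [-0.2, -0.1, -0.2]
grip_width: 0.2
t 11.15 stand xyz [  0.1 -35.9  64. ] tool-y err 0.001 F [-0.2 -0.1 -0.2]
```

```bash
python3 -m handwheel '[[[0.1,0,0,0],[0.1,0,0,0],[0.1,0,0,0],[0,0,0,0]]]'
python3 -m handwheel '[[[0.1,0,0,0],[0,0,0,0]]]'
```

```text
time: 11.48
tool_pos: [464.0, -262.0, 63.0]
tcp_rot: [1.179, 1.57, -0.481]
contact_force: [-2.1, 2.2, 9.9]
grip_width: 0.2
time: 11.65
tool_pos: [464.0, -262.0, 62.8]
tcp_rot: [1.118, 1.57, -0.542]
contact_force: [-3.5, 4.4, 16.2]
grip_width: 0.1
```

Hard stop reached at z ≈ 63, which is the flat height. I'll lift clear and verify.

```bash
python3 -m handwheel '[[[-3,0,0,0],[-3.8,0,0,0],[-3.8,0,0,0],[-3.8,0,0,0],[0,0,2,0],[0,0,4,0],[0,0,4,0],[0,0,0,0]]]'
python3 -m handwheel '[[[0,0,0,0],[0,0,0,0],[0,0,0,0]]]'
python3 - <<'E'
from h import *
rel('blue'); M,p,d=snap('w8','wrist'); M,p,d=snap('s8','scene'); Mt,p,dt=snap('t8','top')
d0=np.load('top_d0.npy')
for s,sg in (('black',1),('blue',-1)):
    x,y,a=ST[s]
    for r in (20,35,50):
        l=(0,sg*r); u=proj('top',(x-np.sin(a)*l[1],y+np.cos(a)*l[1],63),Mt); print(s,r,np.round(u,1),np.round(dep('top',u,dt,Mt)))
for n,z in (('vial_blue_mid',35),('vial_black_mid',35),('vial_amber_mid',35),('amber_bottle',0),('tape',0),('small_bottle',0)):
    for r in bot.spot_point('top',n)[:2]: print(n,np.round(r['point'],1),round(r['conf'],2))
q=cv2.imread('pics/s8.png'); a=cv2.resize(q[160:250,350:470],(480,360),interpolation=cv2.INTER_CUBIC)
b=cv2.imread('pics/w8.png')[100:460,160:480]
cv2.imwrite('pics/c8.png',np.hstack([a,b]))
E
```

```text
time: 12.32
tool_pos: [453.8, -367.8, 204.9]
tcp_rot: [0.287, 1.566, -1.378]
contact_force: [-0.5, 0.3, -0.4]
grip_width: 0.2
time: 12.57
tool_pos: [454.9, -360.7, 204.6]
tcp_rot: [-2.681, 1.57, 1.943]
contact_force: [-0.1, 0.4, 0.1]
grip_width: 0.4
t 12.57 stand xyz [   0.4 -135.4  204.6] tool-y err 0.001 F [-0.1  0.4  0.1]
black 20 [452.4 256.7] [ 464. -336.  294.]
black 35 [447.4 258.3] [ 414. -257.  584.]
black 50 [442.5 259.9] [ 409. -243.  602.]
blue 20 [402.4 272.8] [ 464. -245.   70.]
blue 35 [407.7 272.9] [ 463. -261.   64.]
blue 50 [413.  273.1] [ 462. -275.   66.]
vial_blue_mid [242.7 270.6] 0.58
vial_blue_mid [393.7 289.2] 0.39
vial_amber_mid [282.4 291.2] 0.65
vial_amber_mid [201.7 279.2] 0.58
amber_bottle [377.5 205.2] 0.95
tape [406.7 209.5] 0.68
small_bottle [172.8 302.5] 0.52
```

View pics/c8.png

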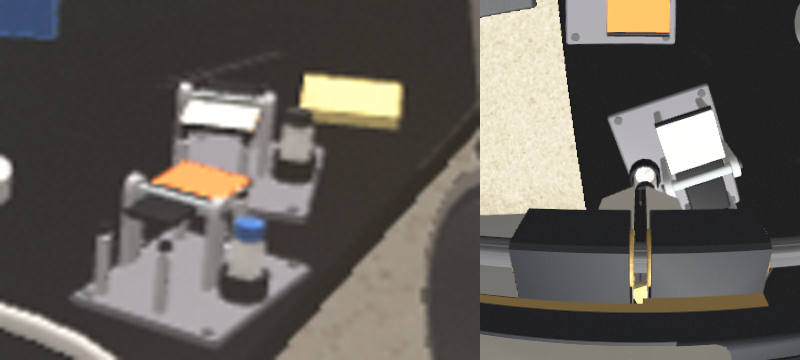

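View pics/t8.png

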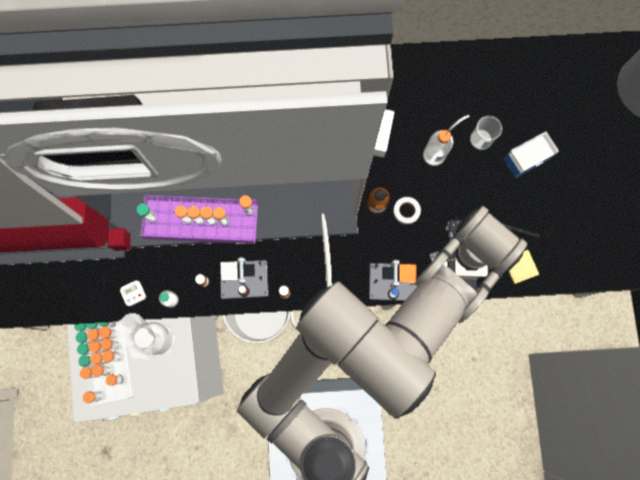

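View pics/w8.png

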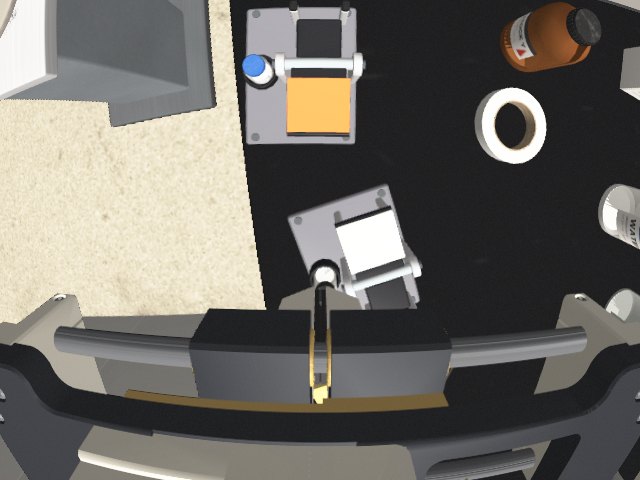

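Scene and wrist views show blue orange-up and black white-up, both flat. The vials are upright, nothing else has moved, and the tool hangs free at z = 205.

```bash
python3 - <<'E'
from plant import bot
print(bot.close_job())
E
```

```text
the job is handed in; nothing more can be done
None
```

I flipped both paddles and handed the job in at about 13 s of the 58 s allowed. The system gave no verdict. The black-capped vial's paddle went first and now lies white face up; the blue-capped vial's followed and now lies orange face up. For each, I pressed the tail with the shut fingertips to raise the paddle. I then went over to its other side, swept it past upright and pressed it flat.

**Flatness:** each paddle met its hard stop at a tip height of 63 mm, pressing with 16–18 N. Both look flat in the last pictures. The top camera read 64–66 mm on the outer half of the blue paddle. It could not measure the black one because the arm was in the way, so that result rests on the stop force and the scene and wrist pictures.

**Other things on the bench:** the black- and blue-capped vials stand in their cups and the brown vial's paddle is untouched. The bottles and tape sit within about 3 pixels of their first positions. The last network check did not find the black-capped vial, which the arm hid, and put its best guesses for the blue-capped and brown vials on the wrong objects. I judged the three vials by eye from the pictures instead.

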